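# Check a kitchen scale with ring weights

## Task

Check the spring kitchen scale on the worktop: thread the brass ring weights one at a time over the upright spindle on its pan, letting go of each and reading the dial, and stop adding as soon as the released pointer rests in the green sector; leave any weight you do not need standing flat on the worktop. The spindle's foot has play, so find it by feel and gently: never press hard, drop a weight, or let the pointer swing into the red sector, and do not disturb the garlic, tin and bowl.

Things in the scene. Friction and masses are not known exactly. Their poses are not given: they have to be found in the camera images.
- pointer (a joint): black pointer of the dial, rad, growing clockwise as the pan sinks: 0 at lower left, green sector 3.0 to 4.2, red sector (forbidden) from 5.2. 200 rad per metre of sinking; the pan spring is 400 N/m, so 1 N turns it 0.5 rad and each weight 1.08 rad. The empty scale reads 0.2 to 1.65, differing from run to run; two or three weights bring it into the green.
- dial (a point): centre of the round white dial, 92 mm across, on the front of the scale, tilted to face the robot and upward
- pan: round steel pan of the scale, 116 mm across; origin at the centre of its flat upper face, z up; sinks straight down under load (stop at 32 mm). An aluminium spindle stands on it, on a black disc 40 mm across whose top is 5 mm above the pan's face: the first weight sits on that disc. Pan and spindle must not be pressed with more than 20 N.
- spindle_nominal (a point): point of the pan 69 mm above its centre: where the spindle's tip would be without play. Spindle: 12 mm in diameter, flat tip with 1 mm chamfer. It stands upright but up to 5.5 mm off this point in each of the pan's x and y, differently in each run; it stays put during the run (gives only above 30 N sideways).
- scale: white housing of the scale, fixed, 130 mm wide, 68 mm high; origin at the worktop under the pan's centre, dial on its -x side, dial rim about 90 mm up at most; the pan's face is 125 mm up at pointer reading 0, less 5 mm per rad. A big pressure cooker (fixed, about 0.3 m high, axis near x 0.70, y 0.37) stands to the left behind it: move round it
- weight_a_mid (a point): centre (half-way up) of brass ring weight a: outside diameter 48 mm, height 22 mm, central hole 15 mm, 0.22 kg, standing flat on the worktop (its centre 11 mm up); the three weights are alike and any may be used; z is the ring's axis
- weight_b_mid (a point): centre (half-way up) of brass ring weight b: outside diameter 48 mm, height 22 mm, central hole 15 mm, 0.22 kg, standing flat on the worktop (its centre 11 mm up); the three weights are alike and any may be used; z is the ring's axis
- weight_c_mid (a point): centre (half-way up) of brass ring weight c: outside diameter 48 mm, height 22 mm, central hole 15 mm, 0.22 kg, standing flat on the worktop (its centre 11 mm up); the three weights are alike and any may be used; z is the ring's axis
- garlic: garlic bulb, 56 mm across and high, loose bystander; origin at its underside
- tin: tin can with a red tomato picture, 75 mm across, 58 mm high, loose bystander; origin at its underside
- bowl: small white bowl, 114 mm across, 47 mm high, loose bystander; origin at its underside
Not all that is in view belongs to the job. Leave any brown look-alike of the part that bears weight_b_mid alone.

How it is judged (in metres and radians):
On the way, in this order (a step that is already met when the one before it is completed fails the run):
1. a first weight sits on the spindle, released, the pointer still short of the green sector ((((horizontal distance between weight_a_mid and pan below 0.011 m and z of weight_a_mid in the frame of pan between 0.005 and 0.066 m and angle between weight_a_mid's own z axis and vertical below 0.15 rad) and contact force between the fingers and weight_a below 0.05 N) or ((horizontal distance between weight_b_mid and pan below 0.011 m and z of weight_b_mid in the frame of pan between 0.005 and 0.066 m and angle between weight_b_mid's own z axis and vertical below 0.15 rad) and contact force between the fingers and weight_b below 0.05 N) or ((horizontal distance between weight_c_mid and pan below 0.011 m and z of weight_c_mid in the frame of pan between 0.005 and 0.066 m and angle between weight_c_mid's own z axis and vertical below 0.15 rad) and contact force between the fingers and weight_c below 0.05 N)) and value of joint pointer below 3 rad), for 0.2 s.
2. at least two weights on the spindle, released, the pointer in the green sector (value of joint pointer between 3 and 4.2 rad and (((horizontal distance between weight_a_mid and pan below 0.011 m and z of weight_a_mid in the frame of pan between 0.005 and 0.066 m and angle between weight_a_mid's own z axis and vertical below 0.15 rad) and (horizontal distance between weight_b_mid and pan below 0.011 m and z of weight_b_mid in the frame of pan between 0.005 and 0.066 m and angle between weight_b_mid's own z axis and vertical below 0.15 rad)) or ((horizontal distance between weight_a_mid and pan below 0.011 m and z of weight_a_mid in the frame of pan between 0.005 and 0.066 m and angle between weight_a_mid's own z axis and vertical below 0.15 rad) and (horizontal distance between weight_c_mid and pan below 0.011 m and z of weight_c_mid in the frame of pan between 0.005 and 0.066 m and angle between weight_c_mid's own z axis and vertical below 0.15 rad)) or ((horizontal distance between weight_b_mid and pan below 0.011 m and z of weight_b_mid in the frame of pan between 0.005 and 0.066 m and angle between weight_b_mid's own z axis and vertical below 0.15 rad) and (horizontal distance between weight_c_mid and pan below 0.011 m and z of weight_c_mid in the frame of pan between 0.005 and 0.066 m and angle between weight_c_mid's own z axis and vertical below 0.15 rad))) and contact force between the fingers and weight_a below 0.05 N and contact force between the fingers and weight_b below 0.05 N and contact force between the fingers and weight_c below 0.05 N), for 0.3 s.
At the end, for the whole second after the job is handed in: the pointer rests in the green sector (3.0 to 4.2 rad); every weight is either flat on the spindle (centre within 11 mm of the pan's centre in plan, below 66 mm above the pan's face, tilt under 0.15 rad) or stands flat on the worktop; all at rest (value of joint pointer between 3 and 4.2 rad and velocity of joint pointer between -0.2 and 0.2 rad/s and ((horizontal distance between weight_a_mid and pan below 0.011 m and z of weight_a_mid in the frame of pan between 0.005 and 0.066 m and angle between weight_a_mid's own z axis and vertical below 0.15 rad) or (height (world z) of weight_a_mid below 0.016 m and angle between weight_a_mid's own z axis and vertical below 0.15 rad)) and ((horizontal distance between weight_b_mid and pan below 0.011 m and z of weight_b_mid in the frame of pan between 0.005 and 0.066 m and angle between weight_b_mid's own z axis and vertical below 0.15 rad) or (height (world z) of weight_b_mid below 0.016 m and angle between weight_b_mid's own z axis and vertical below 0.15 rad)) and ((horizontal distance between weight_c_mid and pan below 0.011 m and z of weight_c_mid in the frame of pan between 0.005 and 0.066 m and angle between weight_c_mid's own z axis and vertical below 0.15 rad) or (height (world z) of weight_c_mid below 0.016 m and angle between weight_c_mid's own z axis and vertical below 0.15 rad)) and linear speed of each of weight_a, weight_b, weight_c below 0.02 m/s); the robot touches nothing.
It fails at once if the pointer enters the red sector (5.2 rad or more) (value of joint pointer above 5.2 rad).
It fails at once if the pan or its spindle is pressed with more than 20 N (contact force between anything else and pan above 20 N).
It fails at once if the garlic is shifted by more than 20 mm (distance of garlic from where it was at the start of the episode above 0.02 m).
It fails at once if the tin is shifted by more than 20 mm (distance of tin from where it was at the start of the episode above 0.02 m).
It fails at once if the bowl is shifted by more than 20 mm (distance of bowl from where it was at the start of the episode above 0.02 m).
It also fails if it takes over 72 s, if anything falls off the work surface, if the arm or the gripper's body presses on something with over 40 N, if the wrist force passes 120 N, or if a joint passes its speed limit or range.

## Robot

A 6-joint arm with a two-finger parallel gripper is mounted at the origin on a cart in front of the work surface, level with it; the furniture and walls round the work are solid. World frame = base frame: x ahead of the robot, y to its left, z up, the work surface at z = 0. Lengths are in mm, angles in rad, forces in N, time in s.
With the tool pointing down it reaches from about 350 to 975 mm from the base axis. Payload 17.4 kg.
Tool frame: the origin (TCP) lies midway between the tips of the shut fingers; the grasp point (between the pads) lies arm.tcp_to_grasp behind it (arm.tcp_to_grasp is the distance from the TCP to the grasp point, in mm); z points along the fingers, y is the line along which they close (so a half turn about z gives the same grasp; the last joint's range is limited). The gripper opens to 85 mm and grips with 20 to 120 N. Pads are 22 mm wide; open, the fingers measure 114 mm over their backs; the gripper's body (76 mm by 85 mm) begins 54 mm behind the grasp point. The pads swing forward as they close: fully open they stand 13 mm farther back than shut.
Start: joints at [1.147, 0.116, 1.442, -0, 1.584, -0.038], TCP at [254.011, 625.389, 231.303] pointing down, gripper open.
Joint ranges: [-2.83, 2.83], [-0.83, 2.19], [0.07, 2.5], [-1.14, 4.28], [0.01, 3], [-2.97, 2.97]. Speed limits (rad/s): [1.89, 1.89, 2.22, 3.14, 3.14, 3.14].

## Interface

Orientations are given as a unit quaternion [x, y, z, w].
In Python, from station import arm, kin, telemetry, capture, models gives the robot as it stands. Calls block until the motion is done:
- arm.goto(position, orientation): joint-space move of the TCP to a pose.
- arm.movel(position, rotation=None, max_speed=150): straight line of the TCP; rotation=None keeps the orientation; max_speed is the mean speed in mm/s.
- arm.movej(angles): joint-space move.
- arm.set_gripper(opening): finger opening in mm; the grip force is fixed at half the most; returns when the fingers have stopped.
- arm.dwell(seconds).
- kin.solve_ik(position, orientation): joint angles nearest the present ones, or None.
- telemetry.get_obs(): the state.
- capture(name): name is "side" or "top"; returns a dict with "pixels" (400x640x3 uint8, red, green, blue), "intrinsics" (3x3 intrinsics, pixels), "D" ([k1, k2, p1, p2, k3] as OpenCV has them; the pictures are not rectified), "xyz" and "attitude" of the camera in the world. Camera axes: x right, y down, z forward; pixel columns grow to the right and rows downward; lengths in mm; the calibration is good to about 2 mm. A picture is of the moment at which its call begins. There is no depth.
A pose or a line that the arm cannot do raises arm.IKError and nothing moves.
- arm.close_job(): hands the job in; it is judged then, once.
Trained networks look in the newest picture that a camera, given by its name, has taken for a name from the list of things; names that differ only in an ending like _2 or _b are one class to them, and where a whole thing is asked for, a point or a joint stands for the part that bears it (a point fixed in the world has none). Each returns a list of dicts, best first, with "confidence" (0 to 1); they miss things now and then, are a little off and sometimes report something else, mostly with a low value. They report only what shows in the picture. A call takes as long as a camera call. They do not tell look-alikes from the thing itself.
- models.boxes_of(target, camera): "location" ([x, y, z] in mm, in world coordinates, good to about 4 mm: the middle of the surface that is visible of it).
- models.landmark_of(target, camera): "location" ([x, y, z] in mm, in world coordinates, good to about 4 mm: a listed point, or the origin of a listed thing).
The state is a dict: "time": time; "joint_positions": joint angles; "dq": joint speeds; "joint_torque": joint torques, N m; "ee_pos": TCP position; "tool_rot": TCP orientation; "force": force on the tool from outside, world axes, zero at the start; "wrist_torque": the same for the moment, N m; "finger_gap": finger opening in mm; "grasp_force": force on a finger pad.
Only numpy, scipy, OpenCV 4.12 (cv2) and the standard library are available. Lean on these libraries where they do the work, as an engineer would, in place of code of your own. Each camera call takes 0.05 s, during which the arm holds its last target. There are 200 camera calls.

## Working session

There is one attempt and no reset: what is moved stays moved. The work goes in short steps, each a Python script; the robot and the scene stay as the last script left them, time stands still between calls to the robot, and variables do not carry over. Pictures are saved under pics/ and viewed, at most 10 in all, crops included, and the job is handed in when it is done.

```bash
mkdir -p pics; ls; python3 - <<'E'
from station import arm,kin,telemetry,capture,models
import cv2,numpy as np
for c in ["side","top"]:
    p=capture(c); cv2.imwrite(f"pics/{c}0.png",p["pixels"][:,:,::-1])
    print(c,p["intrinsics"],p["D"],p["xyz"],p["attitude"])
    for t in ["dial","pan","spindle_nominal","scale","weight_a_mid","garlic","tin","bowl"]:
        print(t,[(np.round(d["location"]).tolist(),round(d["confidence"],2)) for d in models.landmark_of(t,c)])
o=telemetry.get_obs(); print(o, arm.tcp_to_grasp)
E
```

```text
pics
side [[367.16858068   0.         313.55598373]
 [  0.         367.16858068 202.28246411]
 [  0.           0.           1.        ]] [-0.02896691  0.          0.          0.          0.        ] [  362.7246999  -1065.70659305   601.1649847 ] [ 0.83521039 -0.07640076  0.05732603 -0.54157202]
dial [([401.0, 124.0, 52.0], 0.81)]
pan [([492.0, 105.0, 120.0], 0.56)]
spindle_nominal [([489.0, 109.0, 184.0], 0.88)]
scale [([489.0, 110.0, -3.0], 0.74)]
weight_a_mid [([434.0, -117.0, 15.0], 0.75)]
garlic []
tin [([434.0, -453.0, 2.0], 0.73)]
bowl [([442.0, 332.0, -3.0], 0.59)]
top [[398.91537748   0.         319.63630465]
 [  0.         398.91537748 197.658872  ]
 [  0.           0.           1.        ]] [-0.08120038  0.          0.          0.          0.        ] [ 440.2382899   -42.5611535  1426.25990632] [-0.69653271  0.71629026 -0.03624695  0.02136839]
dial [([402.0, 123.0, 50.0], 0.94)]
pan [([492.0, 110.0, 116.0], 0.88)]
spindle_nominal [([490.0, 109.0, 187.0], 0.6)]
scale [([487.0, 112.0, 0.0], 0.9)]
weight_a_mid [([434.0, -118.0, 12.0], 0.51)]
garlic [([687.0, 45.0, 2.0], 0.62)]
tin [([434.0, -446.0, -1.0], 0.9)]
bowl [([439.0, 337.0, 3.0], 0.81)]
{'time': 0.9, 'joint_positions': array([ 1.14720826e+00,  1.16014901e-01,  1.44159251e+00,  2.80102532e-05,
        1.58399353e+00, -3.77814959e-02]), 'dq': array([ 4.90386292e-04,  5.93042545e-04,  4.02194465e-05, -8.08322444e-04,
       -2.58969549e-04,  1.12973039e-03]), 'joint_torque': array([-1.46179409e-04, -7.31716204e+01, -6.32646418e+01, -2.29666330e-05,
        5.07444620e-04,  5.27301859e-05]), 'ee_pos': array([254.00096051, 625.39945659, 231.2977381 ]), 'tool_rot': array([ 1.91708952e-01,  9.81451821e-01, -8.30708626e-07, -1.45800698e-05]), 'force': array([-0.57446658, -0.32933027, -0.24495314]), 'wrist_torque': array([0.02588624, 0.03905184, 0.00094032]), 'grasp_force': 0.0, 'finger_gap': 85.47589692776171} 18.700000000000003
```

View pics/side0.png

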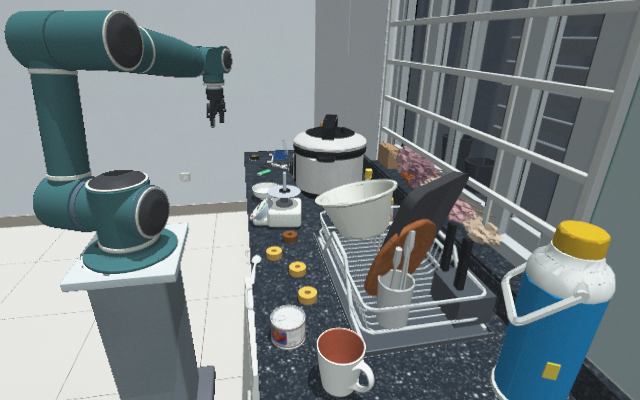

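View pics/top0.png

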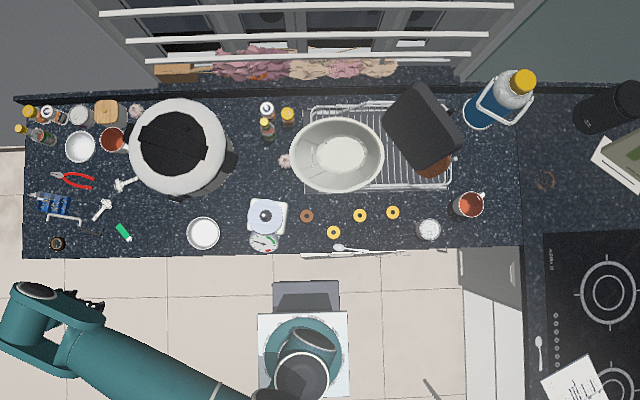

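The side view shows the scale at about (285,205), with the brown look-alike ring at (290,236). The three brass rings are at (274,253), (297,268) and (307,295). In the top view the brass rings are at (333,232), (360,215) and (392,212), brown is at (306,216) and the spindle is near (266,215).

```bash
cat > h.py <<'E'
from station import arm,kin,telemetry,capture,models
import cv2,numpy as np
from scipy.spatial.transform import Rotation as R
def ray(p,uv):
    n=cv2.undistortPoints(np.array([[uv]],float),np.array(p["intrinsics"]),np.array(p["D"]))[0,0]
    return np.array(p["xyz"]),R.from_quat(p["attitude"]).apply([n[0],n[1],1])
def atz(p,uv,z):
    o,d=ray(p,uv); return o+d*(z-o[2])/d[2]
def proj(p,X):
    r=R.from_quat(p["attitude"]).inv(); 
    return cv2.projectPoints(np.array([X],float),r.as_rotvec(),r.apply(-np.array(p["xyz"])),np.array(p["intrinsics"]),np.array(p["D"]))[0][0,0]
def down(yaw=0): # tool z down, closing line (tool y) at yaw from world y
    return (R.from_euler('z',yaw)*R.from_quat([0,1,0,0])).as_quat()
def brass(p):
    h=cv2.cvtColor(p["pixels"],cv2.COLOR_RGB2HSV)
    m=cv2.inRange(h,(18,110,90),(32,255,255)); n,l,s,c=cv2.connectedComponentsWithStats(m)
    return [(c[i].round(1).tolist(),s[i,4]) for i in range(1,n) if s[i,4]>25]
E
python3 - <<'E'
from h import *
P={}
for c in ["side","top"]:
    P[c]=p=capture(c)
    for uv,a in brass(p): print(c,uv,a,atz(p,uv,16 if c=="top" else 15).round(1))
    for t in ["weight_a_mid","spindle_nominal","pan","dial"]:
        print(c,t,[(np.round(d["location"],1).tolist(),round(d["confidence"],2)) for d in models.landmark_of(t,c)])
print("proj nominal", proj(P["side"],[490,109,187]),proj(P["top"],[490,109,187]))
f=lambda p,x,y,w,h,k:cv2.resize(p["pixels"][y:y+h,x:x+w,::-1],None,fx=k,fy=k,interpolation=cv2.INTER_CUBIC)
a=f(P["top"],240,190,50,70,8); b=f(P["side"],250,165,50,70,8)
cv2.imwrite("pics/c1.png",np.hstack([a,b]))
E
```

```text
side [368.1, 173.0] 69 [944.9 522.9  15. ]
side [581.4, 239.6] 1755 [1435.6 -214.6   15. ]
side [273.7, 252.8] 198 [ 431.7 -120.4   15. ]
side [297.0, 268.9] 226 [ 487.8 -215.6   15. ]
side [307.0, 294.9] 303 [ 495.4 -332.6   15. ]
side [550.8, 370.6] 221 [ 927.2 -651.3   15. ]
side weight_a_mid [([491.1, 109.2, -1.5], 0.69), ([434.0, -118.2, 16.8], 0.58), ([489.0, 103.3, 120.6], 0.18)]
side spindle_nominal [([488.9, 110.7, 185.4], 0.96), ([441.9, 329.6, -3.3], 0.16)]
side pan [([492.2, 105.3, 118.3], 0.78)]
side dial [([400.3, 120.6, 52.4], 0.78)]
top [522.8, 81.1] 509 [ 977.2 -856.5   16. ]
top [29.0, 110.7] 126 [ 912.3 1008.3   16. ]
top [286.9, 113.4] 123 [864.1  35.7  16. ]
top [20.3, 128.4] 76 [ 845.7 1039.9   16. ]
top [392.1, 212.0] 133 [ 496.8 -330.4   16. ]
top [359.2, 215.2] 135 [ 488.8 -212.4   16. ]
top [332.9, 231.9] 128 [ 432.6 -117.2   16. ]
top weight_a_mid [([432.2, -119.7, 13.8], 0.62)]
top spindle_nominal [([490.0, 104.3, 187.3], 0.89)]
top pan [([488.1, 109.4, -2.9], 0.75), ([493.7, 107.1, 115.9], 0.6)]
top dial [([400.6, 123.2, 54.1], 0.61)]
proj nominal [283.07218757 172.19572532] [262.42059137 215.62995385]
```

View pics/c1.png

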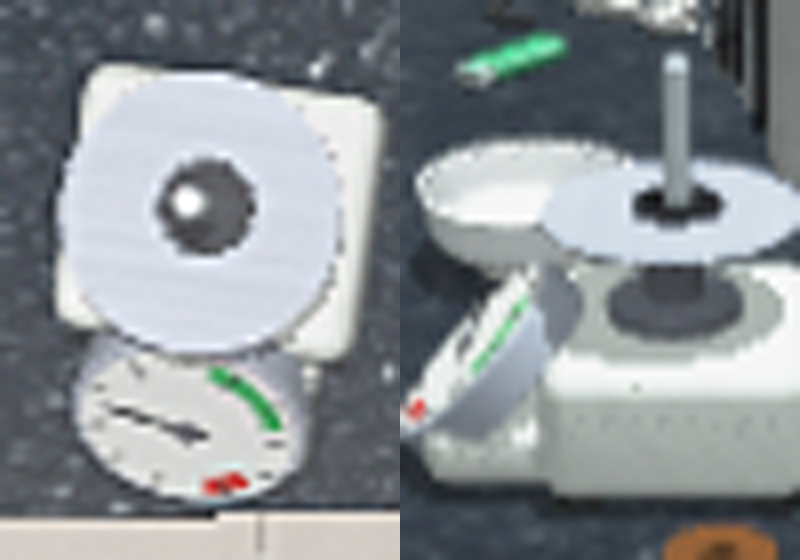

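The crop shows the pointer at left, slightly up, in top crop pixels (115,410)→(190,432). That reads about 1.0. The spindle tip is near (187,202) in the top crop and (277,60) in the side crop. Next I compute the tip position and pick up the nearest weight, squeezing it along two directions to centre it.

```bash
cat >> h.py <<'E'
def pick(x,y,gz=5,up=120):
    Y=np.pi/2
    arm.goto([x,y,60],down(Y)); arm.movel([x,y,gz],max_speed=120)
    arm.set_gripper(46); arm.set_gripper(60)
    arm.movel([x,y,gz+25],max_speed=200); arm.movel([x,y,gz+25.1],down(0),max_speed=200) if 0 else arm.goto([x,y,gz+25],down(0))
    arm.movel([x,y,gz],max_speed=120); arm.set_gripper(40)
    o=telemetry.get_obs(); print("grip",o["finger_gap"],o["grasp_force"],o["time"])
    arm.movel([x,y,up],max_speed=200)
E
python3 - <<'E'
from h import *
t,s=capture("top"),capture("side")
ut,us=(262.94,214.8),(284.19,172.0)
for z in (187,189,191): print(z,atz(t,ut,z).round(1))
o1,d1=ray(t,ut);o2,d2=ray(s,us)
k=np.linalg.lstsq(np.c_[d1,-d2],o2-o1,rcond=None)[0]; print(o1+k[0]*d1,o2+k[1]*d2)
for p in ([200,400,280],): arm.goto(p,down(0)); print(telemetry.get_obs()["time"])
pick(432.3,-118.5)
o=telemetry.get_obs(); print(o["time"],o["finger_gap"],o["grasp_force"],o["force"])
p=capture("side"); print(brass(p)); 
E
```

```text
187 [492.5 107.3 187. ]
189 [492.4 107.1 189. ]
191 [492.4 106.9 191. ]
[492.48401587 107.20381689 188.13324535] [493.60053442 107.0910073  188.16671398]
2.4417
grip 45.60238536721141 61.10495299100876 11.4333
12.1583 45.861896733082006 61.70283794403076 [-0.0227442  -0.37619284 -3.60277328]
[([368.1, 172.9], np.int32(69)), ([267.7, 220.9], np.int32(53)), ([278.9, 219.7], np.int32(29)), ([581.4, 239.6], np.int32(1755)), ([297.0, 268.9], np.int32(226)), ([307.1, 295.0], np.int32(305)), ([550.8, 370.6], np.int32(219))]
```

```bash
cat >> h.py <<'E'
def fz(n=4):
    F=[]
    for _ in range(n): F.append(telemetry.get_obs()["force"]); arm.dwell(0.02)
    return np.mean(F,0)
E
python3 - <<'E'
from h import *
x,y=493,107.1
arm.movel([432.3,-118.5,230],max_speed=250); arm.goto([x,y,215],down(0)); arm.movel([x,y,202],max_speed=60)
arm.dwell(0.3)
F=[]
for _ in range(8): F.append(telemetry.get_obs()["force"]); arm.dwell(0.02)
b=np.mean(F,0); print("base",b,np.std(F,0)); np.save("b.npy",b)
z=202
while z>185:
    z-=1.5; arm.movel([x,y,z],max_speed=30); f=fz()-b; print(z,f.round(2))
    if f[2]>1.0 or np.linalg.norm(f[:2])>3: break
print(telemetry.get_obs()["time"])
E
```

```text
base [ 0.22480578  0.26594298 -2.09117354] [0.43239467 0.62587836 0.58012229]
200.5 [-0.35 -0.31  0.19]
199.0 [-0.09 -0.49  0.01]
197.5 [ 0.05 -0.28 -0.11]
196.0 [ 0.35 -0.79 -0.05]
194.5 [ 0.01 -0.2   0.07]
193.0 [-0.26 -0.14  0.2 ]
191.5 [-0.47 -0.36 -0.39]
190.0 [-0.02 -0.43 -0.11]
188.5 [-0.13 -0.6   0.08]
187.0 [-0.15 -0.71  0.04]
185.5 [-0.19 -0.19  0.38]
184.0 [ 0.1  -0.5  -0.02]
18.3333
```

```bash
python3 - <<'E'
from h import *
p=capture("side"); t=capture("top")
f=lambda p,x,y,w,h,k:cv2.resize(p["pixels"][y:y+h,x:x+w,::-1],None,fx=k,fy=k,interpolation=cv2.INTER_CUBIC)
cv2.imwrite("pics/c2.png",np.hstack([f(p,245,140,50,75,8),f(t,240,190,50,75,8)]))
E
```

```text
(no output)
```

View pics/c2.png

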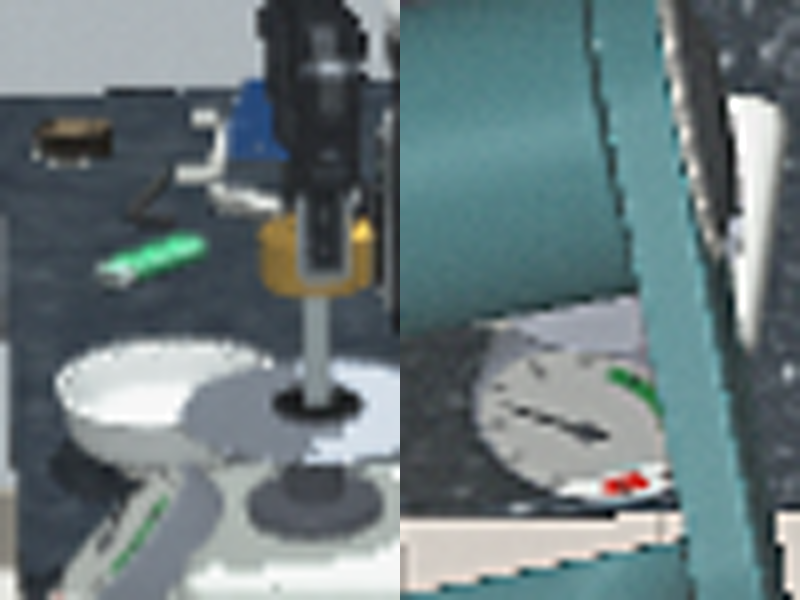

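The ring is on the spindle: the side crop shows it at (315,255) with the spindle below it, and the pointer hasn't moved. Now I lower it until it seats, then release.

```bash
cat >> h.py <<'E'
def lower(x,y,z,zfast,zmin,b,thr=1.6):
    """descend in steps to first vertical contact, yielding sideways to lateral force"""
    while z>zmin:
        z-=8 if z-8>zfast else 1.5
        arm.movel([x,y,z],max_speed=60); f=fz(5)-b
        if np.linalg.norm(f[:2])>2: 
            d=f[:2]/np.linalg.norm(f[:2])*0.4; x+=d[0]; y+=d[1]; print("yield",round(z,1),f.round(2),x,y)
            if np.linalg.norm(f)>9: print("STOP"); break
        if f[2]>thr: break
    print("end",x,y,z,f.round(2),telemetry.get_obs()["time"]); return x,y,z
E
python3 - <<'E'
from h import *
b=np.load("b.npy")
x,y,z=lower(493,107.1,184,136,118,b)
E
```

```text
end 493 107.1 123.0 [-0.42 -0.62  2.29] 24.9333
```

```bash
python3 - <<'E'
from h import *
x,y=493,107.1
arm.set_gripper(70); print(telemetry.get_obs()["time"])
arm.movel([x,y,230],max_speed=200)
arm.goto([488.3,-214,150],down(np.pi/2))
p=capture("side"); t=capture("top")
for uv,a in brass(p)+[0]*0: print(uv,a,atz(p,uv,15).round(1))
for uv,a in brass(t): print(uv,a,atz(t,uv,16).round(1),atz(t,uv,140).round(1))
f=lambda p,x,y,w,h,k:cv2.resize(p["pixels"][y:y+h,x:x+w,::-1],None,fx=k,fy=k,interpolation=cv2.INTER_CUBIC)
cv2.imwrite("pics/c3.png",np.hstack([f(p,245,150,50,70,8),f(t,240,190,50,70,8)]))
print(telemetry.get_obs()["time"],telemetry.get_obs()["finger_gap"])
E
```

```text
25.2917
[368.1, 172.9] 69 [945.3 524.3  15. ]
[581.4, 239.6] 1755 [1435.6 -214.6   15. ]
[297.0, 269.0] 223 [ 487.7 -216.    15. ]
[307.0, 295.0] 304 [ 495.3 -333.    15. ]
[550.8, 370.6] 220 [ 927.2 -651.3   15. ]
[522.8, 81.2] 513 [ 976.8 -856.5   16. ] [ 929.6 -784.9  140. ]
[29.0, 110.8] 127 [ 911.9 1008.3   16. ] [870.5 915.9 140. ]
[286.8, 113.3] 119 [864.5  36.1  16. ] [827.2  29.2 140. ]
[20.2, 128.5] 72 [ 845.4 1040.3   16. ] [809.7 945.1 140. ]
[265.1, 215.3] 132 [497.8 120.4  16. ] [492.7 106.1 140. ]
29.475 70.34117731623336
```

View pics/c3.png

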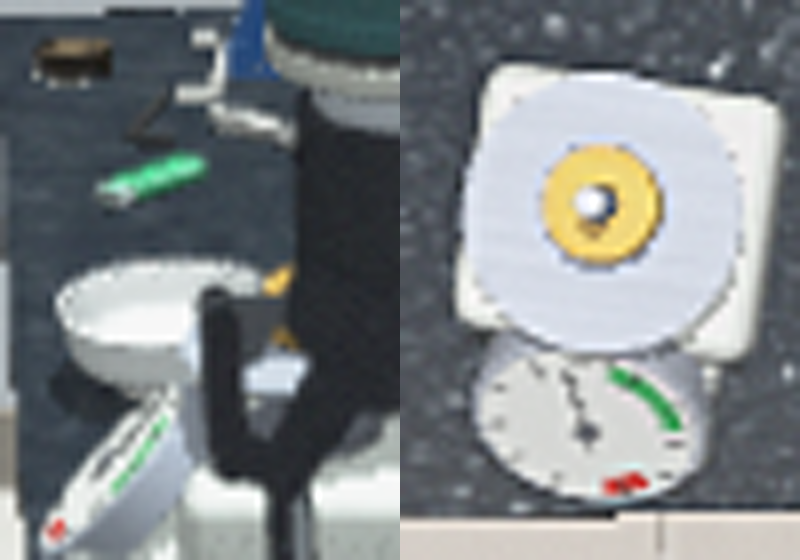

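The first weight sits flat on the spindle in the top crop at (602,205). The pointer is up-left at (570,375), about 2.3 and short of green. Now the second weight.

```bash
python3 - <<'E'
from h import *
pick(488.3,-214.2)
x,y=493,107.1
arm.movel([488.3,-214.2,230],max_speed=300); arm.goto([x,y,206],down(0)); arm.dwell(0.25)
b=fz(10); print("base",b); np.save("b.npy",b)
z=194.; ok=True; arm.movel([x,y,z],max_speed=60)
while z>174:
    z-=2.5; arm.movel([x,y,z],max_speed=40); f=fz(5)-b
    if f[2]>1.2 or np.linalg.norm(f[:2])>3: ok=False; break
print(ok,z,f.round(2),telemetry.get_obs()["time"])
if ok: x,y,z=lower(x,y,z,153,136,b)
E
```

```text
grip 46.17376179226484 61.61513448692858 35.9833
base [-0.08279205 -0.04249699 -2.3434731 ]
True 174.0 [ 0.05 -0.19  0.08] 41.8833
end 493 107.1 141.5 [ 0.51 -0.28  1.76] 46.2833
```

```bash
python3 - <<'E'
from h import *
arm.set_gripper(70); arm.movel([493,107.1,230],max_speed=200)
arm.goto([450,-150,250],down(0)); arm.dwell(0.3)
t=capture("top"); s=capture("side")
for uv,a in brass(t)+brass(s): 
    if 240<uv[0]<410 and uv[1]>190: print(uv,a)
f=lambda p,x,y,w,h,k:cv2.resize(p["pixels"][y:y+h,x:x+w,::-1],None,fx=k,fy=k,interpolation=cv2.INTER_CUBIC)
cv2.imwrite("pics/c4.png",np.hstack([f(s,245,150,50,70,8),f(t,240,190,50,70,8)]))
print(telemetry.get_obs()["time"])
E
```

```text
[393.6, 209.3] 62
[264.6, 214.9] 145
[307.0, 295.0] 305
48.6583
```

View pics/c4.png

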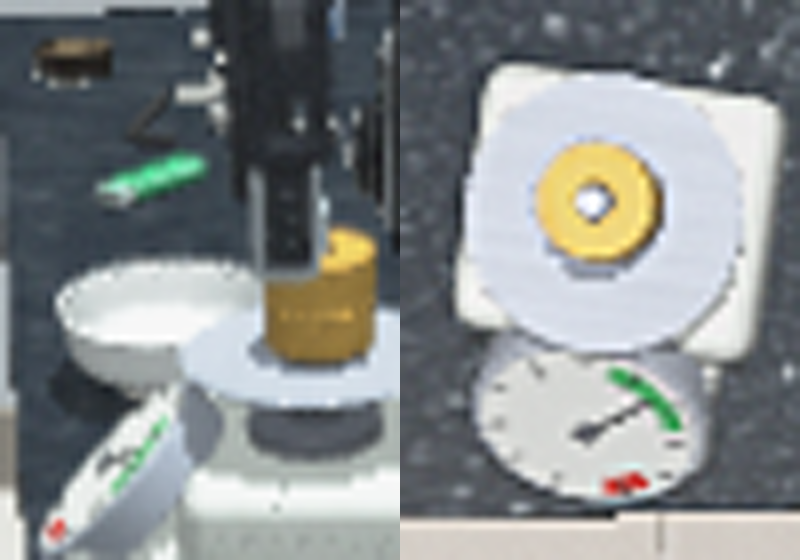

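The two weights are stacked flat on the spindle and the pointer is in the middle of the green sector, at (650,405) in the crop. The third weight is untouched on the worktop and the arm is clear of everything, so I'm handing in.

```bash
python3 -c "
from station import arm
print(arm.close_job())"
```

```text
the job is handed in; nothing more can be done
None
```

I handed the job in with two weights released flat on the spindle, the pointer resting mid-green in the last picture, and the third weight left standing on the worktop; the hand-in call gave no verdict.

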